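# Turn the craft knife round in its guard by way of the spring clip

## Task

The craft knife has been parked the wrong way round: its handle is in the sloping blue guard and the blade sticks out. Draw it out, press the middle of its handle, lying level, down into the yellow spring clip so that the clip alone holds it, then let go, take it from its other end, and slide it blade first down into the guard until it is fully home. Never let the knife fall or lie on the bench, leave the jar, the dropper bottle and the wooden block where they stand, and finish with the knife released and at rest.

Things in the scene. Friction and masses are not known exactly. Their poses are not given: they have to be found in the camera images.
- knife: craft knife, 190 mm long, about 60 g: round handle 18 mm thick, 150 mm long (rear orange plastic, front 40 mm knurled aluminium) and steel blade 40 x 12 x 3 mm. Origin on the axis at mid-length; its -y axis points to the blade tip: blade y = -95 to -55 mm, handle y = -55 to +95 mm. At the start the handle end touches the stop inside the guard, the blade points up and out
- blade_tip (a point): the point of the blade, 95 mm from the knife's origin
- sleeve: the guard's fixed blue sleeve with clear roof, sloping 40 degrees. Origin at the inner end (stop), on the axis of a knife lying in it. -y points along the sleeve, out and up to the mouth; z is square to it, upwards; x level. Inside: floor z = -9 mm, roof z = +17 mm, walls x = -14 and +14 mm, depth 85 mm, then a flared lip to y = -93 mm; all within 33 mm of the axis
- clip: spring clip on a fixed grey stand (dark foot 80 x 100 x 12 mm, column 18 x 24 mm). Origin under its centre on the bench, z up; the held handle lies level along the clip's x axis, either way round. The clip is 22 mm long along x; its spring housings reach 36 mm to both sides in y and 86 mm in height
- clip_seat (a point): middle of the clip's seat, 85 mm above the bench: the axis of the handle passes here when snapped in. Two yellow sprung slippery jaws stand at its +y and -y sides, 23 mm higher, their funnel about 30 mm wide at the top. The handle pressed straight down between them (about 10 N) snaps past the lips onto the seat; pulled straight up it comes out with about 10 N
- jar: bystander: small glass jar with dark label, 58 mm across, 68 mm high, loose, origin under its centre
- dropper: bystander: brown dropper bottle with red rubber bulb, 33 mm across, 96 mm high, loose, origin under its centre
- block: bystander: wooden block 45 x 75 x 30 mm, loose, origin under its centre
- guard: the guard's fixed wooden foot: plate 90 mm (x) by 160 mm (y = -115 to +45 mm), 12 mm high, with a post under the sleeve. Origin on the bench, 30 mm straight below the sleeve's origin; z up, the mouth looks along its -y. Below the exposed half of the knife there is only this plate
Not all that is in view belongs to the job. There is more than one size of the knife; the one meant has the size given above.

How it is judged:
By the outcome, as a careful person would: the job done as asked, in the order asked, and still so for the second after the job is handed in, with the robot touching nothing.
It also fails if it takes over 56 s, if anything falls off the work surface, if the arm or the gripper's body presses on something with over 40 N, if the wrist force passes 120 N, or if a joint passes its speed limit or range.

## Robot

A 6-joint arm with a two-finger parallel gripper is mounted at the origin on a cart in front of the work surface, level with it; the furniture and walls round the work are solid. World frame = base frame: x ahead of the robot, y to its left, z up, the work surface at z = 0. Lengths are in m, angles in degrees, forces in N, time in s.
With the tool pointing down it reaches from about 0.3 to 0.75 m from the base axis. Payload 8.5 kg.
Tool frame: the origin (TCP) lies on the centre line of the jaws, within the pads' length; the fingertips stand 22 mm ahead of it and the grasp point (between the pads) lies 3 mm ahead of it (env.tip_reach is the distance from the TCP to the fingertips, in m); y points along the fingers, z is the direction in which the jaws open and shut, and the axes are right-handed (so a half turn about y gives the same grasp; the last joint's range is limited). The gripper opens to 85 mm and grips with 20 to 120 N. Pads are 22 mm wide; open, the fingers measure 114 mm over their backs; the gripper's body (76 mm by 85 mm) begins 54 mm behind the grasp point. The pads swing forward as they close: fully open they stand 13 mm farther back than shut.
Start: joints at [53.898, 21.807, 74.336, -0, 83.858, -12.336], TCP at [0.222, 0.503, 0.253] pointing down, gripper open.
Joint ranges: [-178.18, 178.18], [-50.72, 133.34], [12.68, 142.11], [-81.47, 261.47], [9.98, 163.14], [-165.26, 165.26]. Speed limits (degrees/s): [136.94, 136.94, 180, 180, 180, 180].

## Interface

Orientations are given as a 3x3 rotation matrix whose columns are the frame's x, y, z axes.
In Python, from rig import env, get_image gives the robot as it stands. The module is installed in compiled form; this text tells all that it offers.
- The arm moves only by the tool carry_out, never from a script. Its argument "targets" is a list that holds one entry, the list of rows, each a list of 7 numbers: the closure, from 0 (fully open) to 1 (shut), then the shift along the world's x, y, z in mm, then the turn, a rotation vector about the world's x, y, z in degrees. In form: [[[claw, dx, dy, dz, ax, ay, az], ...]]. A call has 1 to 20 rows; each row is the pose to reach, as a shift and turn from the pose commanded when the call began; what a row does not reach only later rows make up. A row lasts 1/12 s, in which the tool goes at most 41.7 mm and 7.16 degrees, less where a joint would pass 70% of its speed; a pose out of reach is approached as far as the arm can. A call with a gripper value outside its range is refused whole. The fingers move at their own pace and stop on an object; "squeeze" is the grip in N (left out, the last holds). Time passes only in rows, so rows that repeat a pose let the fingers close. It gives the time, the measured TCP pose, the force and the opening at its end, in the units of the state.
- env.observe(): the state, without advancing time (a new reading comes with each control period).
- get_image(name): name is "scene" or "top"; returns a dict with "img" (400x640x3 uint8, red, green, blue), "fx", "fy", "cx", "cy" (pixels), "rvec" (rotation vector, rad) and "tvec" (3), from world to camera coordinates, as OpenCV has them. Camera axes: x right, y down, z forward; pixel columns grow to the right and rows downward; lengths in m; the calibration is good to about 2 mm. A picture is of the moment at which its call begins. There is no depth.
- env.close_job(): hands the job in, once; it reports no verdict.
The state is a dict: "time_s": time; "q": joint angles; "qvel": joint speeds; "joint_efforts": joint torques, N m; "position": TCP position; "tool_rot": TCP orientation; "ft_force": force on the tool from outside, world axes, zero at the start; "wrist_torque": the same for the moment, N m; "grip_width": finger opening in m.
Only numpy, scipy, OpenCV 4.12 (cv2) and the standard library are available. Lean on these libraries where they do the work, as an engineer would, in place of code of your own. Each camera call takes 0.05 s, during which the arm holds its last target.

## Working session

There is one attempt and no reset: what is moved stays moved. The work goes in short steps, Python scripts to look and compute and a tool call to move; the robot and the scene stay as the last step left them, time stands still between calls to the robot, and variables do not carry over. Pictures are saved under pics/ and viewed, and the job is handed in when it is done.

Besides the shell and the picture viewer there is one more tool, called as name(argument=value, ...) on one line, values as JSON. carry_out: Moves the arm, as the interface text tells. Its arguments: {"type":"object","properties":{"targets":{"type":"array"},"squeeze":{"type":"number"}},"required":["targets"]}

```bash
mkdir -p pics; ls; python3 - <<'E'
from rig import env,get_image
import cv2,json,numpy as np
s=env.observe(); print(s)
for n in("scene","top"):
    d=get_image(n); cv2.imwrite(f"pics/{n}0.png",d["img"][:,:,::-1])
    print(n,{k:v for k,v in d.items() if k!="img"})
E
```

```text
pics
{'time_s': 0.0, 'q': array([ 5.38973955e+01,  2.18407615e+01,  7.43861182e+01, -1.50918462e-06,
        8.38566255e+01, -1.23375835e+01]), 'qvel': array([-0.05589552,  0.1252543 , -0.04418434, -0.02084694, -0.06724269,
        0.00175131]), 'joint_efforts': array([-8.58448630e-05, -4.48467028e+01, -2.31276888e+01, -2.32183493e-04,
        4.87407277e-03,  1.40902031e-05]), 'position': array([0.22150109, 0.50313655, 0.25270586]), 'tool_rot': array([[ 9.15205729e-01, -8.58749858e-04,  4.02986025e-01],
       [-4.02986819e-01, -1.17757201e-03,  9.15205024e-01],
       [-3.11387123e-04, -9.99998938e-01, -1.42378552e-03]]), 'ft_force': array([0.20397815, 0.17148475, 0.51263201]), 'wrist_torque': array([-0.01932546, -0.00143495, -0.03929553]), 'grip_width': 0.08519265119272451}
scene {'fx': 398.1049558744101, 'fy': 398.1049558744101, 'cx': 319.38906512606906, 'cy': 194.26233560096918, 'rvec': array([ 1.93977112, -1.17856042,  0.57989208]), 'tvec': array([-0.28314571,  0.35907197,  0.66236465])}
top {'fx': 420.486193360784, 'fy': 420.486193360784, 'cx': 318.1263332115122, 'cy': 199.2403011991753, 'rvec': array([ 2.17816196, -2.14813233,  0.14481342]), 'tvec': array([-0.03859311,  0.55761163,  1.07564757])}
```

View pics/scene0.png

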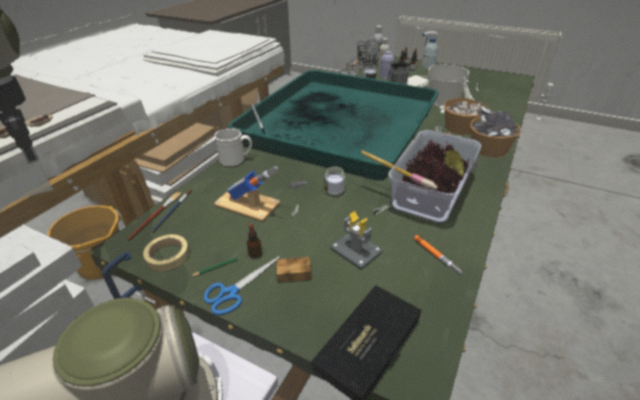

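View pics/top0.png

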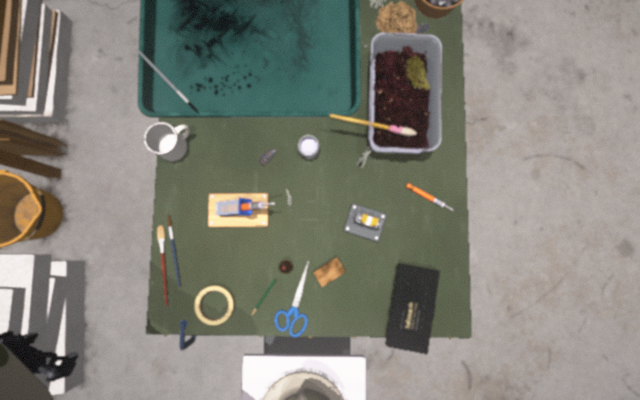

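The scene shows two knife candidates: one in the blue guard (scene ~(255,180), top ~(250,206)) and an orange one lying on the bench (scene ~(438,253), top ~(430,197)). The task's knife is the one parked in the guard with its blade out. I'll confirm it in an enlarged crop.

```bash
cat > h.py <<'E'
from rig import env,get_image
import cv2,numpy as np
def cam(d):
    R=cv2.Rodrigues(d["rvec"])[0]; t=np.array(d["tvec"]); return R,t
def ray(d,u,v):
    R,t=cam(d); c=-R.T@t
    r=R.T@np.array([(u-d["cx"])/d["fx"],(v-d["cy"])/d["fy"],1]); return c,r/np.linalg.norm(r)
def plane(d,u,v,z):
    c,r=ray(d,u,v); return c+r*(z-c[2])/r[2]
def proj(d,P):
    R,t=cam(d); p=R@np.asarray(P,float)+t
    return np.array([d["fx"]*p[0]/p[2]+d["cx"],d["fy"]*p[1]/p[2]+d["cy"]])
def tri(d1,p1,d2,p2):
    c1,r1=ray(d1,*p1);c2,r2=ray(d2,*p2)
    A=np.stack([r1,-r2],1); s=np.linalg.lstsq(A,c2-c1,rcond=None)[0]
    a=c1+r1*s[0];b=c2+r2*s[1]; return (a+b)/2,np.linalg.norm(a-b)
def crop(d,x0,y0,x1,y1,k,fn,g=10):
    im=cv2.resize(d["img"][y0:y1,x0:x1,::-1],None,fx=k,fy=k,interpolation=cv2.INTER_CUBIC)
    for u in range((x0//g+1)*g,x1,g):
        cv2.line(im,((u-x0)*k,0),((u-x0)*k,5),(255,255,255),1)
        if (u//g)%2==0: cv2.putText(im,str(u),((u-x0)*k-10,16),0,.35,(255,255,255),1)
    for v in range((y0//g+1)*g,y1,g):
        cv2.line(im,(0,(v-y0)*k),(5,(v-y0)*k),(255,255,255),1)
        if (v//g)%2==0:cv2.putText(im,str(v),(6,(v-y0)*k+4),0,.35,(255,255,255),1)
    cv2.imwrite(fn,im)
E
python3 - <<'E'
from h import *
a=get_image("scene");b=get_image("top")
crop(a,205,155,305,230,8,"pics/sg.png"); crop(b,200,180,300,240,8,"pics/tg.png")
crop(a,320,200,420,275,8,"pics/sc.png"); crop(b,330,190,400,250,8,"pics/tc.png")
# lying knife length
im=a
print(plane(b,407,184,.009),plane(b,452,210,.009),np.linalg.norm(plane(b,407,184,.009)-plane(b,452,210,.009)))
for n,u,v,z in [("jar",308,147,.06),("drop",286,267,.09),("block",329,272,.03)]: print(n,plane(b,u,v,z))
E
```

```text
[ 0.6065333  -0.27229418  0.009     ] [ 0.53722467 -0.39331675  0.009     ] 0.1394637871061085
jar [ 0.69235256 -0.0022632   0.06      ]
drop [0.38242804 0.04641083 0.09      ]
block [ 0.36874658 -0.06162707  0.03      ]
```

View pics/sg.png

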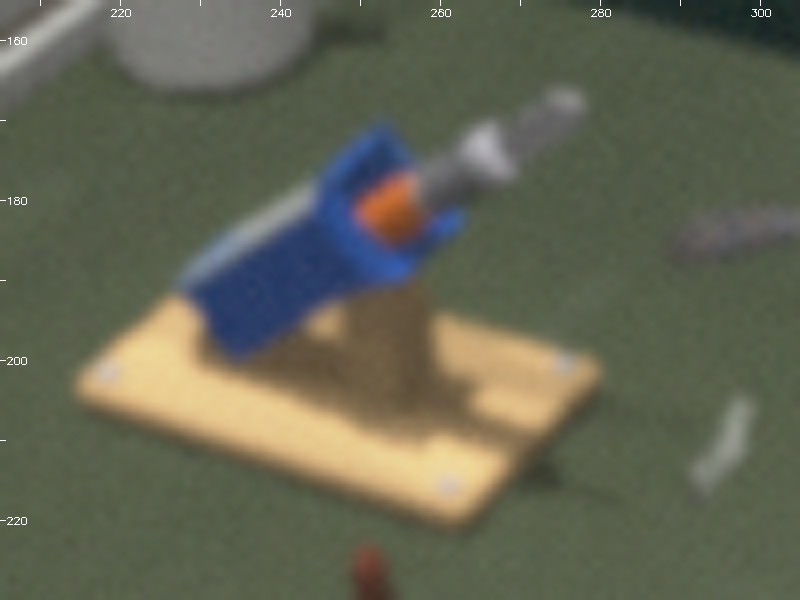

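View pics/tg.png

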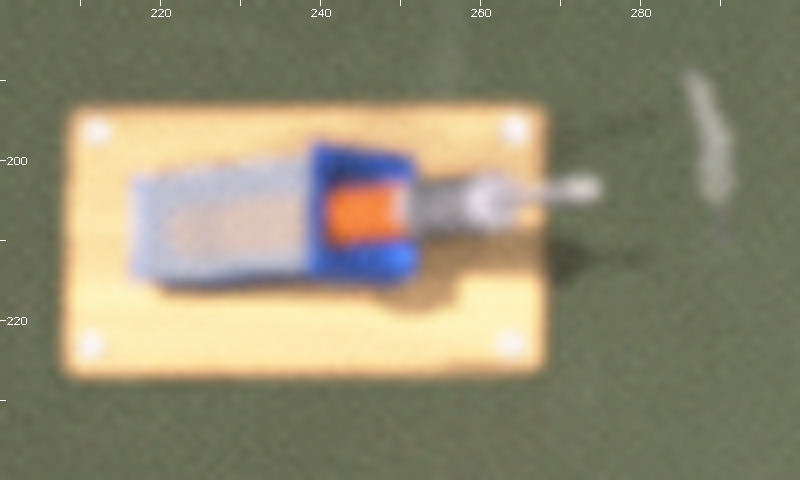

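View pics/sc.png

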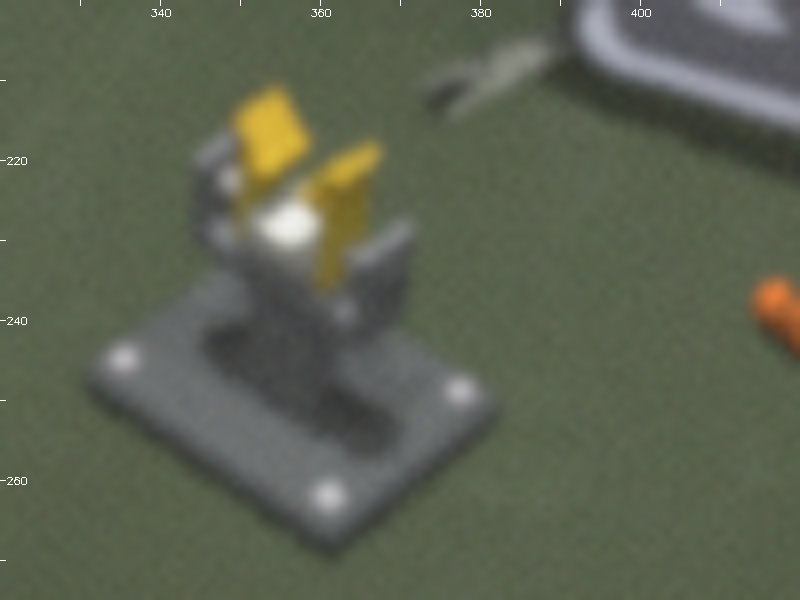

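View pics/tc.png

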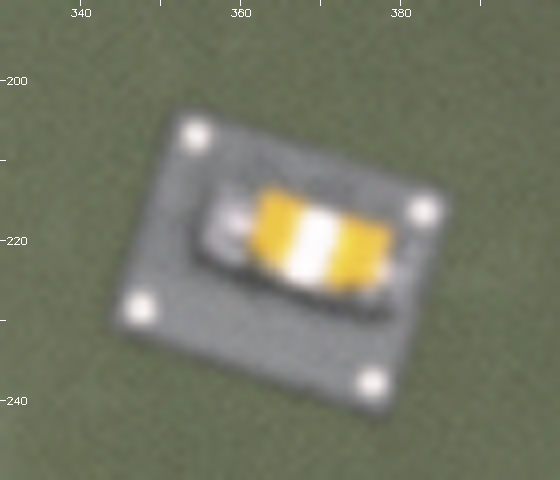

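The crops confirm it. The guard holds an orange handle with aluminium front and the blade out (top blade tip ~(275,203)). The lying knife measures ~140 mm overall, so it is a decoy. The clip's foot corners are visible, with the seat at top ~(369,220). Next I'll measure the poses.

```bash
python3 - <<'E'
from h import *
a=get_image("scene");b=get_image("top")
def rect(d,mask,z):
    n,l,st,ce=cv2.connectedComponentsWithStats(mask.astype(np.uint8))
    i=1+np.argmax(st[1:,4]); c=max(cv2.findContours((l==i).astype(np.uint8),cv2.RETR_EXTERNAL,cv2.CHAIN_APPROX_NONE)[0],key=cv2.contourArea)
    P=np.array([plane(d,u,v,z)[:2] for u,v in c[:,0,:].astype(float)],dtype=np.float32)
    return cv2.minAreaRect(P*1000),st[i]
hsv=cv2.cvtColor(b["img"],cv2.COLOR_RGB2HSV)
H,S,V=[hsv[...,i].astype(int) for i in range(3)]
yy,xx=np.mgrid[:400,:640]
m=(xx>200)&(xx<275)&(yy>185)&(yy<235)&(V>130)
m&=~((yy<210)&(xx>268)); print("guard foot",rect(b,m,.012))
m=(xx>335)&(xx<395)&(yy>195)&(yy<248)&((S<60)&(V>60)|((H>18)&(H<30)&(S>120)))
print(np.unique(hsv[190:250:6,335:395:8].reshape(-1,3),axis=0)[::12])
print("clip foot",rect(b,m,.012))
sc=[(354.2,206.8),(382.8,216.3),(376.3,237.6),(347.3,228.4)]
P=np.array([plane(b,*p,.012) for p in sc]);print("clip screws",P,P.mean(0),[np.linalg.norm(P[i]-P[i-1]) for i in range(4)])
for i,j in((0,3),(1,2),(0,1),(3,2)):
    v=P[i]-P[j];print(np.degrees(np.arctan2(v[1],v[0])))
sg=[(212,196.2),(264.3,196.2),(263.8,223),(211.2,223)]
P=np.array([plane(b,*p,.012) for p in sg]);print("guard screws",P,P.mean(0))
for i,j in((0,3),(1,2),(0,1),(3,2)):
    v=P[i]-P[j];print(np.degrees(np.arctan2(v[1],v[0])))
print("seat",tri(a,(356.5,228),b,(369,220.5)), plane(b,369,220.5,.076))
print("tip",tri(a,(276.5,167.5),b,(274.5,203.5)))
print("nose",tri(a,(266,173.5),b,(261.5,205)))
E
```

```text
guard foot (((530.218017578125, 184.53579711914062), (94.28384399414062, 164.17221069335938), 0.8492828607559204), array([ 207,  192,   62,   36, 2120], dtype=int32))
[[ 12  11 111]
 [ 36  57 111]
 [ 38  52 113]
 [ 39  55 111]
 [ 40  62 111]
 [ 90   2 134]
 [156   8 170]]
clip foot (((503.17376708984375, -158.13369750976562), (136.94125366210938, 157.53445434570312), 0.7601855397224426), array([ 336,  196,   59,   52, 2947], dtype=int32))
clip screws [[ 0.54179096 -0.12840683  0.012     ]
 [ 0.51724903 -0.20535266  0.012     ]
 [ 0.46001373 -0.18765324  0.012     ]
 [ 0.48347099 -0.11009706  0.012     ]] [ 0.50063118 -0.15787745  0.012     ] [np.float64(0.061126644019653883), np.float64(0.08076489053440705), np.float64(0.05990950254908729), np.float64(0.08102594800138387)]
-17.42987042806532
-17.183677351829726
72.30988237376671
73.17179965749335
guard screws [[0.56492971 0.25430661 0.012     ]
 [0.56699354 0.11393451 0.012     ]
 [0.49480372 0.11318967 0.012     ]
 [0.49285091 0.25326691 0.012     ]] [0.52989447 0.18367443 0.012     ]
0.8264052853797136
0.5911428249426376
90.84233276893336
90.79870349699571
seat (array([ 0.49935485, -0.15734522,  0.07433105]), np.float64(0.0059614375399161595)) [ 0.50069241 -0.15976153  0.076     ]
tip (array([0.53072444, 0.07421208, 0.1537812 ]), np.float64(0.003735304373733257))
nose (array([0.52977874, 0.10773897, 0.1267605 ]), np.float64(0.003224513173945889))
```

The poses agree well: the sleeve origin comes out at about (0.5295, 0.219, 0.030), yaw 0.8°, and the tip predicted from it lies within 2 mm of the triangulated one. The clip is at (0.5006, -0.158), yaw -17.3°. Next I'll work out the pre-grasp move.

```bash
cat >> h.py <<'E'
from scipy.spatial.transform import Rotation as Ro
yw=np.radians(0.8); Rz=Ro.from_euler('z',0.8,degrees=True).as_matrix()
O=np.array([.5295,.219,.030])
R40=Rz@np.array([[0,0,1],[-.76604,-.64279,0],[.64279,-.76604,0]]) # cols x=d, y=-n, z
d_=R40[:,0]; n_=-R40[:,1]
def slv(s,h=0): return O+d_*s/1000+n_*h/1000
def Rdown(yaw): # knife blade direction yaw == tool x yaw
    c,s=np.cos(np.radians(yaw)),np.sin(np.radians(yaw)); x=np.array([c,s,0]);y=np.array([0,0,-1.]);return np.stack([x,y,np.cross(x,y)],1)
def tcp(P,R): return P-.003*R[:,1]
def mv(P,R,P0,R0):
    return np.round((P-P0)*1000,1), np.round(np.degrees(Ro.from_matrix(R@R0.T).as_rotvec()),2)
E
python3 - <<'E'
from h import *
s=env.observe(); p0=s["position"];R0=s["tool_rot"]
print(R40)
print(mv(tcp(slv(110,110),R40),R40,p0,R0), tcp(slv(110),R40))
E
```

```text
[[ 0.01069559  0.00897475  0.99990252]
 [-0.76596533 -0.64272734  0.01396218]
 [ 0.64279    -0.76604     0.        ]]
(array([ 308. , -295.9,  -65.8]), array([-35.15, -23.32, -62.62])) [0.53064959 0.136672   0.10300502]
```

carry_out(targets=[[[0,100,-100,0,-10,-7,-18],[0,200,-200,-20,-20,-14,-36],[0,308,-296,-66,-35.15,-23.32,-62.62],[0,308,-296,-66,-35.15,-23.32,-62.62],[0,308,-296,-66,-35.15,-23.32,-62.62],[0,308,-296,-66,-35.15,-23.32,-62.62],[0,308,-296,-66,-35.15,-23.32,-62.62],[0,308,-296,-66,-35.15,-23.32,-62.62],[0,308,-296,-66,-35.15,-23.32,-62.62],[0,308,-296,-66,-35.15,-23.32,-62.62],[0,308,-296,-66,-35.15,-23.32,-62.62],[0,308,-296,-66,-35.15,-23.32,-62.62],[0,308,-296,-66,-35.15,-23.32,-62.62],[0,308,-296,-66,-35.15,-23.32,-62.62],[0,308,-296,-66,-35.15,-23.32,-62.62],[0,308,-296,-66,-35.15,-23.32,-62.62]]], squeeze=100)

```text
time_s: 1.63
position: [0.529, 0.2082, 0.1881]
tool_rot: [[0.012, 0.011, 1.0], [-0.766, -0.642, 0.016], [0.642, -0.767, 0.001]]
ft_force: [0.7, 0.4, -0.0]
grip_width: 0.0854
```

```bash
python3 - <<'E'
from h import *
s=env.observe(); print(s["q"].round(1),s["position"],s["ft_force"])
print(mv(tcp(slv(110,0),R40),R40,s["position"],s["tool_rot"]))
a=get_image("scene");b=get_image("top")
crop(a,180,100,330,230,5,"pics/s1.png"); crop(b,190,150,310,250,6,"pics/t1.png")
E
```

```text
[ 23.7  36.2  69.7 -36.4  91.6  27.5] [0.52896681 0.20821708 0.18806272] [ 0.66449666  0.37762167 -0.00797677]
(array([  1.7, -71.5, -85.1]), array([-0.04,  0.06, -0.14]))
```

View pics/s1.png

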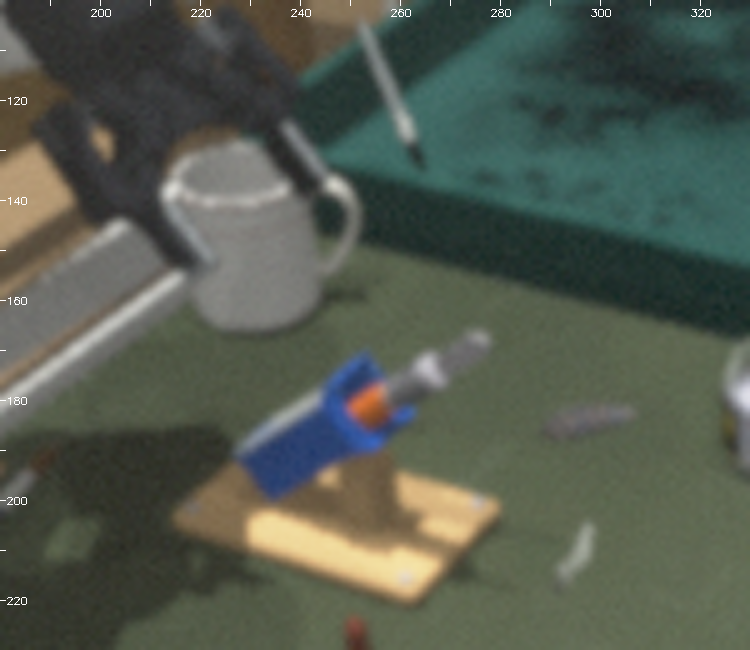

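View pics/t1.png

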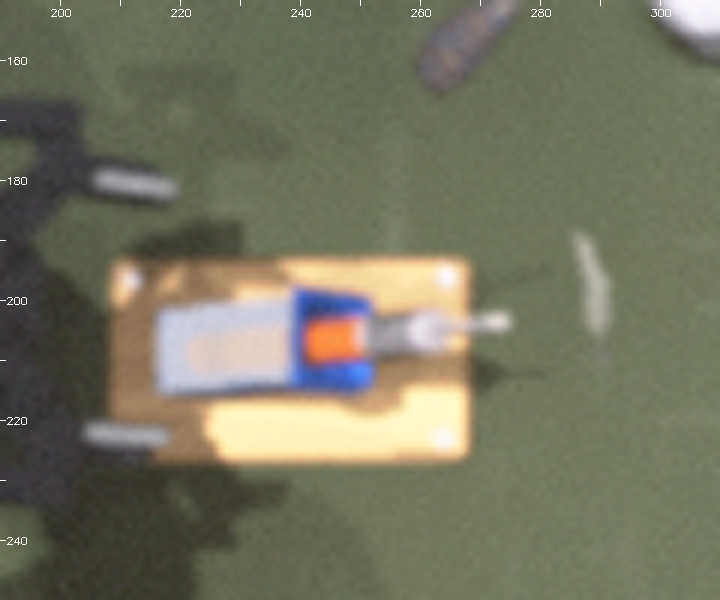

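```bash
python3 - <<'E'
from h import *
b=get_image("top")
s=env.observe();p=s["position"];R=s["tool_rot"]
for t in(-.01,0.003,.01,.022): 
  for z in(-.05,0,.05): print(t,z,proj(b,p+R[:,1]*t+R[:,2]*z))
for q in(0,93,110,150,190): print(q,proj(b,slv(q)))
E
```

```text
-0.01 -0.05 [209.02354524 223.9209982 ]
-0.01 0 [209.67056266 201.66293643]
-0.01 0.05 [210.30931907 179.68906175]
0.003 -0.05 [213.82386447 224.19356653]
0.003 0 [214.4335909  202.16673849]
0.003 0.05 [215.03561342 180.41822022]
0.01 -0.05 [216.36700018 224.33796907]
0.01 0 [216.95723169 202.43367276]
0.01 0.05 [217.54004713 180.80459671]
0.022 -0.05 [220.66056097 224.581763  ]
0.022 0 [221.21829007 202.88437972]
0.022 0.05 [221.76907775 181.45703882]
0 [223.20344852 208.83641588]
93 [246.72724346 206.46133223]
110 [251.31348243 205.99828189]
150 [262.48602504 204.87024437]
190 [274.22686856 203.68482826]
```

Seen from both cameras, the open jaws sit centred on the knife's axis (projection matches, ~(215,202)). I'll descend along the sleeve's normal and grip.

carry_out(targets=[[[0,0.5,-18,-21,0,0,0],[0,1,-36,-43,0,0,0],[0,1.5,-54,-64,0,0,0],[0,1.7,-63,-75,0,0,0],[0,1.7,-71.5,-85,0,0,0],[0,1.7,-71.5,-85,0,0,0],[0,1.7,-71.5,-85,0,0,0]]])

```text
time_s: 2.37
position: [0.5313, 0.1359, 0.1025]
tool_rot: [[0.011, 0.009, 1.0], [-0.766, -0.643, 0.014], [0.643, -0.766, 0.0]]
ft_force: [0.1, -0.3, -0.5]
grip_width: 0.0855
```

```bash
python3 - <<'E'
from h import *
s=env.observe(); print(s["ft_force"],mv(tcp(slv(110,0),R40),R40,s["position"],s["tool_rot"]))
a=get_image("scene");b=get_image("top")
crop(a,200,130,310,220,7,"pics/s2.png"); crop(b,200,160,300,240,7,"pics/t2.png")
E
```

```text
[ 0.06031552 -0.2869069  -0.52746678] (array([-0.6,  0.8,  0.5]), array([ 0.  ,  0.  , -0.01]))
```

View pics/s2.png

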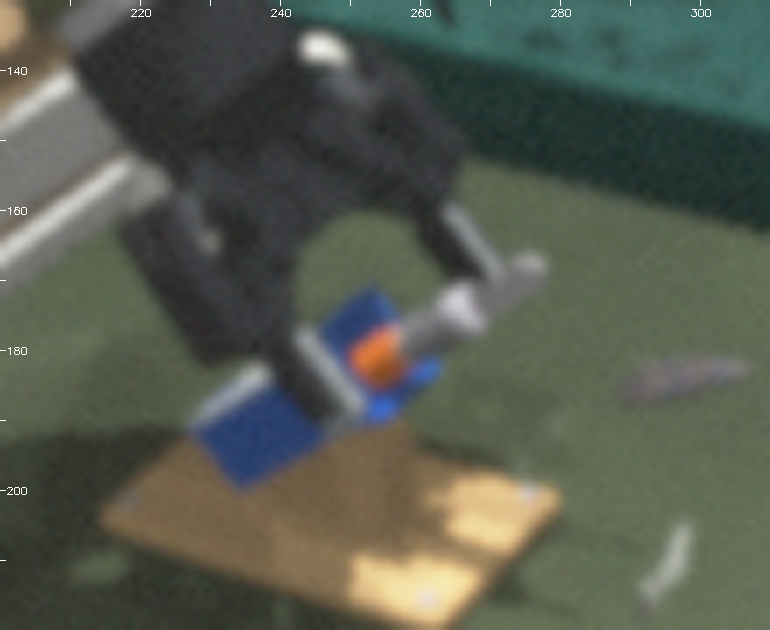

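View pics/t2.png

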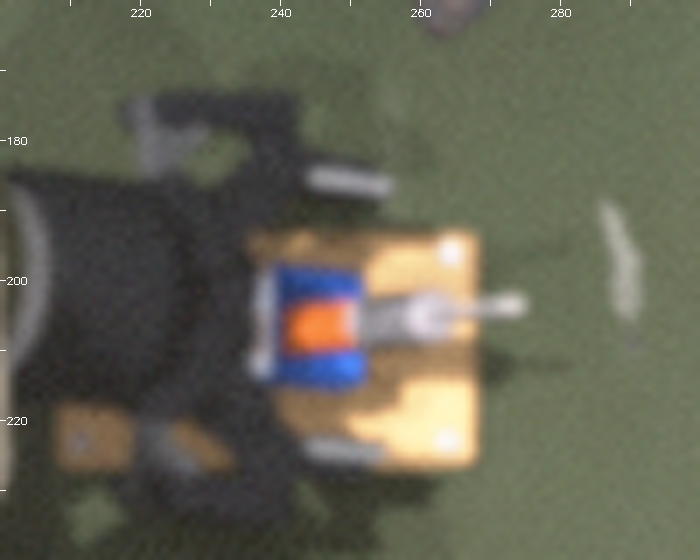

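The open jaws straddle the handle just ahead of the blue lip: pads in top ~(250,186) and (249,224), knife ~(250,206). I'll close the gripper.

carry_out(targets=[[[1,0,0,0,0,0,0],[1,0,0,0,0,0,0],[1,0,0,0,0,0,0],[1,0,0,0,0,0,0],[1,0,0,0,0,0,0],[1,0,0,0,0,0,0],[1,0,0,0,0,0,0],[1,0,0,0,0,0,0],[1,0,0,0,0,0,0],[1,0,0,0,0,0,0]]], squeeze=110)

```text
time_s: 3.3
position: [0.5314, 0.1359, 0.1024]
tool_rot: [[0.011, 0.01, 1.0], [-0.766, -0.643, 0.014], [0.643, -0.766, 0.001]]
ft_force: [-0.8, 1.3, 2.1]
grip_width: 0.0151
```

carry_out(targets=[[[1,0.1,-7.7,6.5,0,0,0],[1,0.2,-15.3,12.9,0,0,0],[1,0.4,-30.6,25.7,0,0,0],[1,0.6,-46,38.6,0,0,0],[1,0.8,-61.3,51.4,0,0,0],[1,1,-76.6,64.3,0,0,0],[1,1.2,-91.9,77.1,0,0,0],[1,1.2,-99.6,83.6,0,0,0],[1,1.2,-99.6,103.6,0,0,0],[1,1.2,-99.6,103.6,0,0,0]]])

```text
time_s: 4.13
position: [0.5332, 0.0355, 0.2088]
tool_rot: [[0.007, 0.012, 1.0], [-0.766, -0.643, 0.013], [0.643, -0.766, 0.005]]
ft_force: [0.6, 0.0, 0.1]
grip_width: 0.0147
```

```bash
python3 - <<'E'
from h import *
s=env.observe(); print(s["q"].round(1),s["ft_force"],s["grip_width"],s["position"])
a=get_image("scene");b=get_image("top")
crop(a,200,90,320,190,6,"pics/s3.png"); crop(b,200,150,320,240,6,"pics/t3.png")
E
```

```text
[  7.4  28.2  81.3 -40.6  79.   17.8] [0.59686976 0.02301302 0.12752024] 0.01474269695472983 [0.53324522 0.03554999 0.20878158]
```

View pics/s3.png

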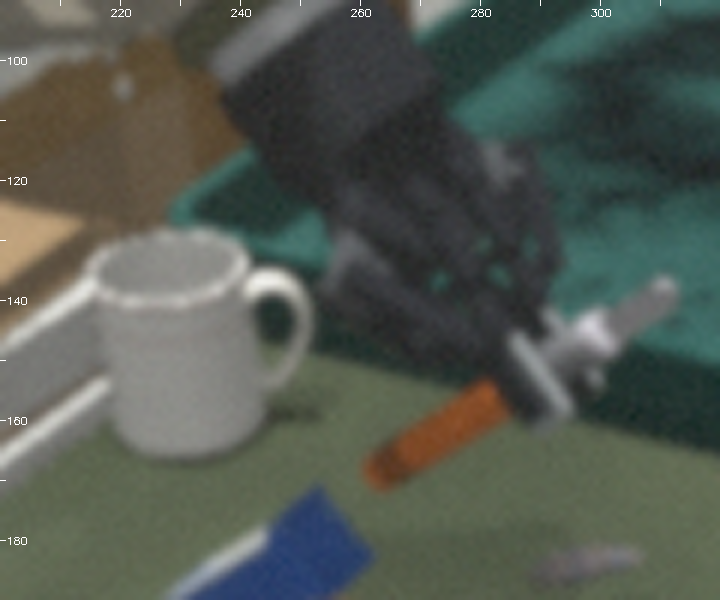

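View pics/t3.png

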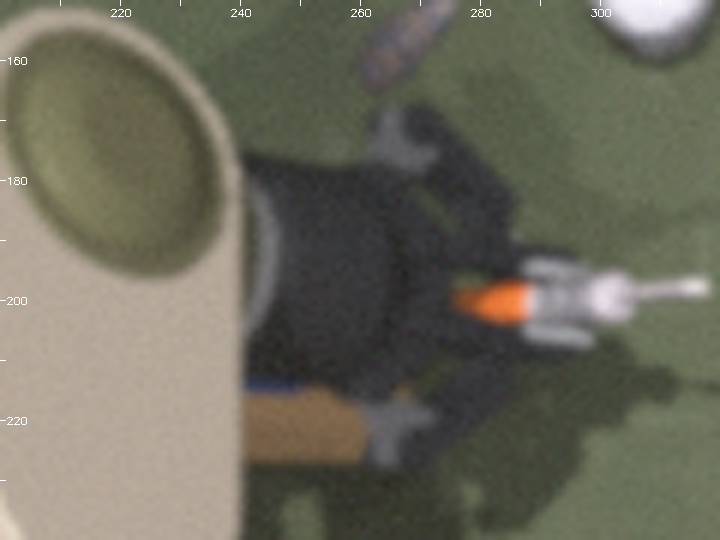

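The knife is clear of the sleeve and held (scene: tail ~(263,168), tip ~(312,137)). Next I'll measure where along it I hold it and whether it tilted.

```bash
python3 - <<'E'
from h import *
a=get_image("scene");b=get_image("top")
s=env.observe();p=s["position"];R=s["tool_rot"]
for n,p1,p2 in(("tip",(311.8,136.8),(317.8,197.5)),("nose",(299.5,145),(304.5,199.5)),("bound",(285,156.5),(288,200))):
    P,e=tri(a,p1,b,p2); print(n,P,e,"tool mm",(R.T@(P-p)*1000).round(1))
for L in(80,75,70,-110,-116,-120): print(L,proj(a,p+R@np.array([L/1000,.003,0])),proj(b,p+R@np.array([L/1000,.003,0])))
E
```

```text
tip [ 0.5327583  -0.02620119  0.26135914] 0.0037604163180206015 tool mm [84.3 -3.1 -0.4]
nose [0.53056807 0.0033937  0.23464701] 0.006648905053139347 tool mm [44.4 -1.6 -2.1]
bound [0.53258289 0.04347497 0.19277841] 0.011426737909913517 tool mm [-13.1   4.7   0.5]
80 [313.04611243 139.67623805] [317.28078549 198.22171505]
75 [311.54744164 140.60058014] [315.46108832 198.41259036]
70 [310.06003033 141.51797767] [313.65416634 198.60212564]
-110 [263.06911972 170.50077836] [256.10565618 204.63861918]
-116 [261.69480468 171.34842098] [254.40893271 204.81659529]
-120 [260.78461827 171.90980086] [253.28479035 204.93451108]
```

```bash
cat >> h.py <<'E'
C=np.array([.5005,-.1582,0]); CA=-17.3
u_=np.array([np.cos(np.radians(CA)),np.sin(np.radians(CA)),0])
def clipP(off,z): return C+u_*off/1000+np.array([0,0,z/1000])
E
python3 - <<'E'
from h import *
s=env.observe();R=Rdown(CA)
print(R); print(mv(tcp(clipP(34,190),R),R,s["position"],s["tool_rot"]))
E
```

```text
[[ 0.9547608   0.          0.29737487]
 [-0.29737487  0.          0.9547608 ]
 [ 0.         -1.          0.        ]]
(array([   0.8, -204.7,  -11.8]), array([34.21, 25.47, 68.73]))
```

carry_out(targets=[[[1,0,-25,0,4,3,8],[1,0,-50,0,7,5,14],[1,0,-75,0,10,7.5,20],[1,0.5,-100,0,13,10,26.5],[1,0.5,-125,0,16,12,32.5],[1,0.8,-150,0,19,14,38.5],[1,0.8,-170,0,22,16.5,44.5],[1,0.8,-190,-5,25,18.6,50.2],[1,0.8,-200,-10,28,20.8,56.2],[1,0.8,-204.7,-11.8,31,23,62.2],[1,0.8,-204.7,-11.8,34.21,25.47,68.73],[1,0.8,-204.7,-11.8,34.21,25.47,68.73],[1,0.8,-204.7,-11.8,34.21,25.47,68.73],[1,0.8,-204.7,-11.8,34.21,25.47,68.73],[1,0.8,-204.7,-11.8,34.21,25.47,68.73],[1,0.8,-204.7,-11.8,34.21,25.47,68.73]]])

```text
time_s: 5.67
position: [0.5331, -0.168, 0.1935]
tool_rot: [[0.954, -0.0, 0.3], [-0.3, 0.001, 0.954], [-0.001, -1.0, 0.001]]
ft_force: [-0.4, 0.3, -1.0]
grip_width: 0.0147
```

```bash
python3 - <<'E'
from h import *
s=env.observe(); R=Rdown(CA);print(s["q"].round(1),s["ft_force"],s["grip_width"],mv(tcp(clipP(34,190),R),R,s["position"],s["tool_rot"]))
a=get_image("scene");b=get_image("top")
crop(a,290,150,430,270,5,"pics/s4.png"); crop(b,310,150,420,250,6,"pics/t4.png")
E
```

```text
[ -29.6   25.6   78.6    0.    75.9 -102.2] [-0.40816352  0.26780672 -0.98394328] 0.014675672470975109 (array([-0.2, -0.3, -0.5]), array([-0.05, -0.02,  0.13]))
```

View pics/s4.png

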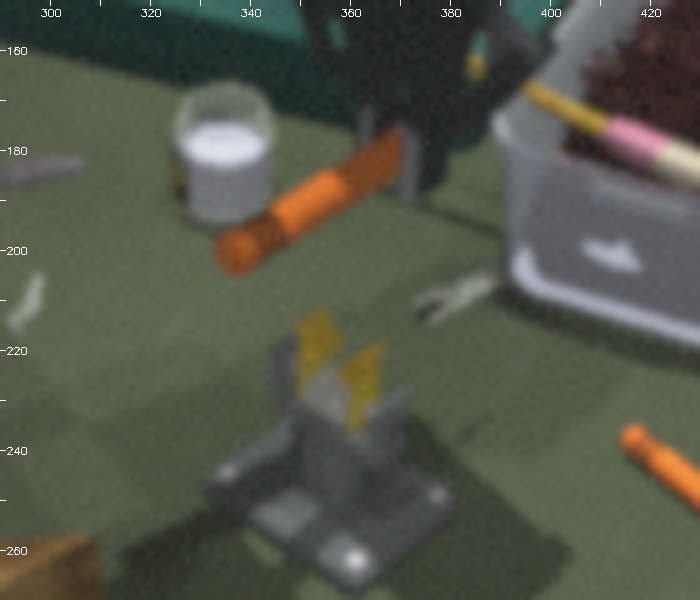

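View pics/t4.png

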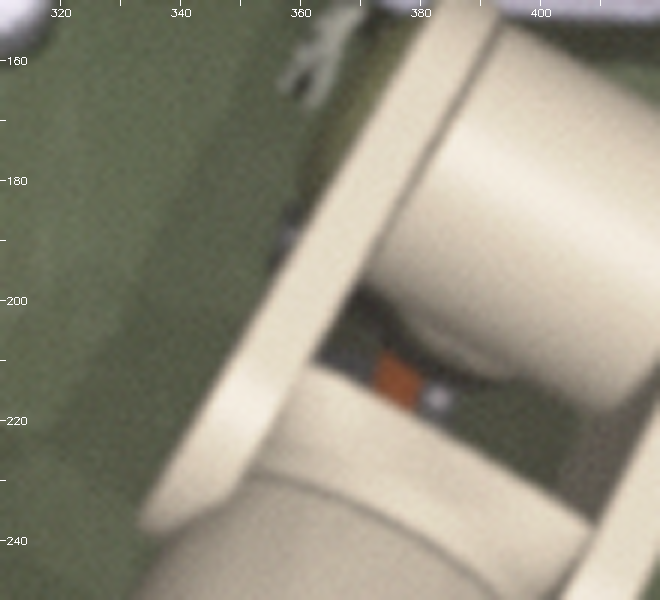

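```bash
python3 - <<'E'
from h import *
a=get_image("scene");b=get_image("top")
s=env.observe();p=s["position"];R=s["tool_rot"]
for L in(-110,-108,-75,-20): print(L,proj(a,p+R@np.array([L/1000,.003,0])))
print("fingertips",[proj(a,p+R@np.array([-.011,.022,z])) for z in(-.009,.009)])
print("screws pred",[proj(a,clipP(0,12)+np.array([x*u_[0]-y*u_[1],x*u_[1]+y*u_[0],0])) for x,y in((-.03,.04),(-.03,-.04),(.03,.04),(.03,-.04))])
print("jaw top pred",proj(a,clipP(0,108)),"seat front",proj(a,clipP(-11,76)),proj(a,clipP(11,76)))
print("tail if at", [ (z,proj(a,clipP(-75,z))) for z in (180,190,200)])
E
```

```text
-110 [336.16994845 201.52499345]
-108 [336.85074759 201.092176  ]
-75 [347.81463013 194.1218974 ]
-20 [365.02630273 183.1795918 ]
fingertips [array([370.41590244, 190.33168507]), array([364.02342402, 186.97449648])]
screws pred [array([336.28995765, 245.47259128]), array([361.86108242, 262.53538539]), array([352.81474028, 233.43619605]), array([378.2768338 , 249.30077771])]
jaw top pred [359.01867273 216.30041279] seat front [355.2091584  229.37592181] [361.48633696 224.83497638]
tail if at [(180, array([336.54972407, 205.80732087])), (190, array([336.61419417, 201.89572895])), (200, array([336.67962604, 197.92578352]))]
```

The tail shows at scene (337,200) against a predicted (336,201.5), so the knife is level and the grip is at about s = 106–107 mm. The clip's screws agree within 1 px too. I'll shift 3 mm back along the clip's axis and descend.

carry_out(targets=[[[1,-2,0.6,-20,0,0,0],[1,-3,0.7,-40,0,0,0],[1,-3,0.7,-55,0,0,0],[1,-3,0.7,-65,0,0,0],[1,-3,0.7,-72,0,0,0],[1,-3,0.7,-78,0,0,0],[1,-3,0.7,-78,0,0,0]]], squeeze=120)

```text
time_s: 6.45
position: [0.5302, -0.1677, 0.1155]
tool_rot: [[0.954, -0.0, 0.299], [-0.299, 0.001, 0.954], [-0.001, -1.0, 0.001]]
ft_force: [-0.4, 0.2, -0.7]
grip_width: 0.0147
```

```bash
python3 - <<'E'
from h import *
s=env.observe(); print(s["ft_force"],s["wrist_torque"],s["position"])
a=get_image("scene")
crop(a,310,170,430,270,6,"pics/s5.png")
E
```

```text
[-0.41309752  0.24629036 -0.67912042] [-0.05685347  0.02023837  0.00751118] [ 0.53021008 -0.1676568   0.11549778]
```

View pics/s5.png

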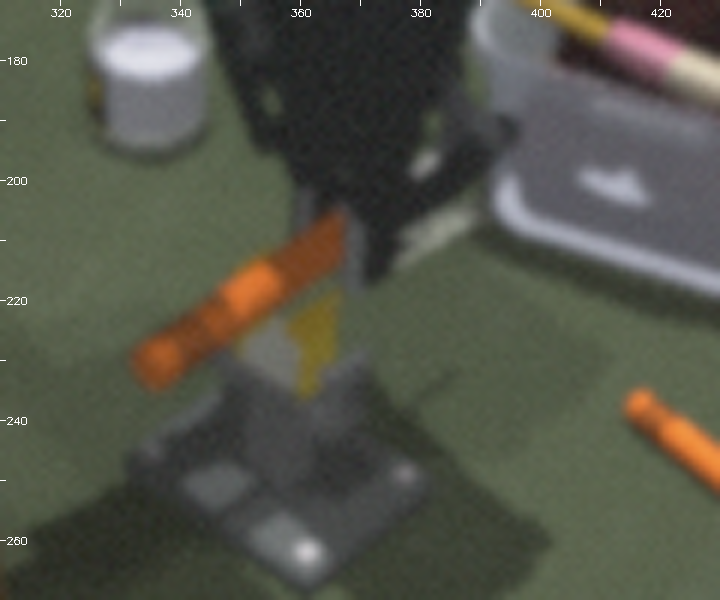

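The handle sits at the funnel mouth (scene ~(352,217)) with no force yet. I'll press on in stages.

carry_out(targets=[[[1,0,0,-4,0,0,0],[1,0,0,-8,0,0,0],[1,0,0,-12,0,0,0],[1,0,0,-15,0,0,0],[1,0,0,-15,0,0,0]]])

```text
time_s: 6.92
position: [0.5303, -0.1676, 0.1008]
tool_rot: [[0.954, 0.0, 0.299], [-0.299, 0.001, 0.954], [-0.0, -1.0, 0.001]]
ft_force: [0.5, 0.1, 2.4]
grip_width: 0.0149
```

```bash
python3 - <<'E'
from h import *
s=env.observe(); print(s["ft_force"],s["wrist_torque"],s["position"],s["grip_width"])
a=get_image("scene")
crop(a,310,170,430,270,6,"pics/s6.png")
E
```

```text
[0.48404161 0.13964821 2.43979736] [ 0.35938335  0.03639197 -0.23562501] [ 0.53027264 -0.16762439  0.10083677] 0.01491394194446542
```

View pics/s6.png

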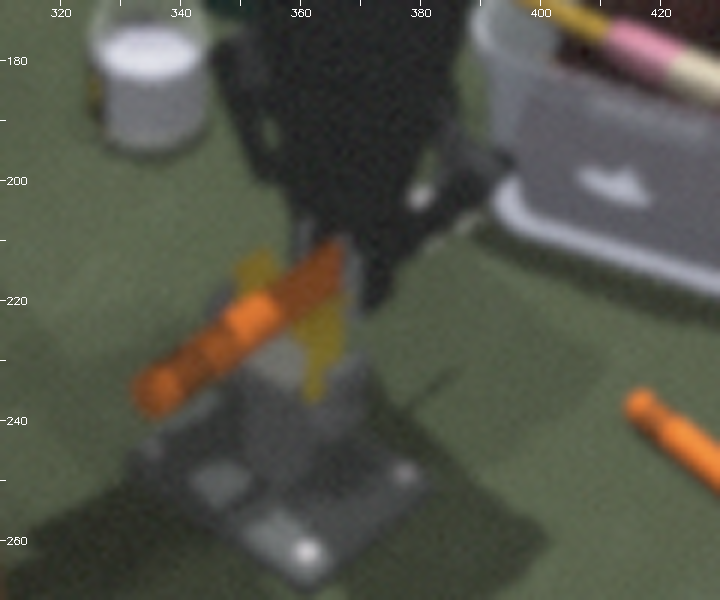

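carry_out(targets=[[[1,0,0,-4,0,0,0],[1,0,0,-7,0,0,0],[1,0,0,-10,0,0,0],[1,0,0,-12,0,0,0],[1,0,0,-12,0,0,0],[1,0,0,-12,0,0,0]]])

```text
time_s: 7.47
position: [0.5301, -0.1676, 0.0885]
tool_rot: [[0.954, -0.001, 0.299], [-0.299, 0.002, 0.954], [-0.001, -1.0, 0.001]]
ft_force: [-0.0, 2.1, -7.0]
grip_width: 0.0144
```

```bash
python3 - <<'E'
from h import *
s=env.observe(); print(s["ft_force"],s["wrist_torque"],s["position"],s["grip_width"])
a=get_image("scene")
crop(a,310,170,430,270,6,"pics/s7.png")
E
```

```text
[-0.04064773  2.08047638 -7.01520059] [ 0.31967182 -0.19857128 -0.05987734] [ 0.53012016 -0.16760571  0.08847132] 0.014367875125537756
```

View pics/s7.png

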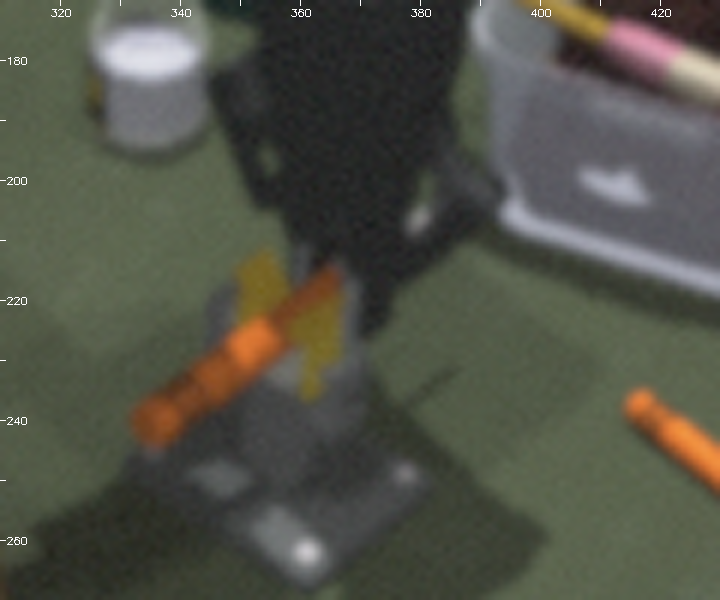

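The force flipped to -7 N (being pulled downward), so it has snapped past the lips. I'll ease down 1.5 mm to seat it and read the force.

carry_out(targets=[[[1,0,0,-1,0,0,0],[1,0,0,-2,0,0,0],[1,0,0,-2,0,0,0]]])

```text
time_s: 7.77
position: [0.5308, -0.1678, 0.0876]
tool_rot: [[0.954, 0.002, 0.299], [-0.299, 0.001, 0.954], [0.001, -1.0, 0.001]]
ft_force: [1.3, 2.3, -1.2]
grip_width: 0.0147
```

```bash
python3 - <<'E'
from h import *
a=get_image("scene")
print([proj(a,clipP(-75,z)) for z in (80,85,90)])
s=env.observe(); print(s["ft_force"],s["wrist_torque"],s["position"],s["grip_width"])
E
```

```text
[array([335.9535747 , 241.97746899]), array([335.98143685, 240.28698981]), array([336.00949107, 238.5848574 ])]
[ 1.69289493  1.82697458 -1.23856664] [ 0.35783348 -0.24644233 -0.03227692] [ 0.53073849 -0.16783136  0.08757235] 0.014583823495069396
```

The force is near zero with the axis at ~85 mm, so it is seated. I'll release and rise 30 mm only a little at first.

carry_out(targets=[[[0.5,0,0,0,0,0,0],[0,0,0,0,0,0,0],[0,0,0,0,0,0,0],[0,0,0,0,0,0,0],[0,0,0,0,0,0,0],[0,0,0,0,0,0,0],[0,0,0,0,0,0,0],[0,0,0,0,0,0,0]]])

```text
time_s: 8.48
position: [0.5303, -0.1678, 0.0871]
tool_rot: [[0.954, 0.0, 0.299], [-0.299, 0.001, 0.954], [-0.0, -1.0, 0.001]]
ft_force: [0.2, 0.3, 0.3]
grip_width: 0.0851
```

```bash
python3 - <<'E'
from h import *
a=get_image("scene");s=env.observe(); print(s["ft_force"],s["position"],s["grip_width"])
crop(a,310,170,430,270,6,"pics/s8.png")
E
```

```text
[ 0.36170909 -0.31196857  0.40373248] [ 0.53034755 -0.16778604  0.08712434] 0.08523362887584972
```

View pics/s8.png

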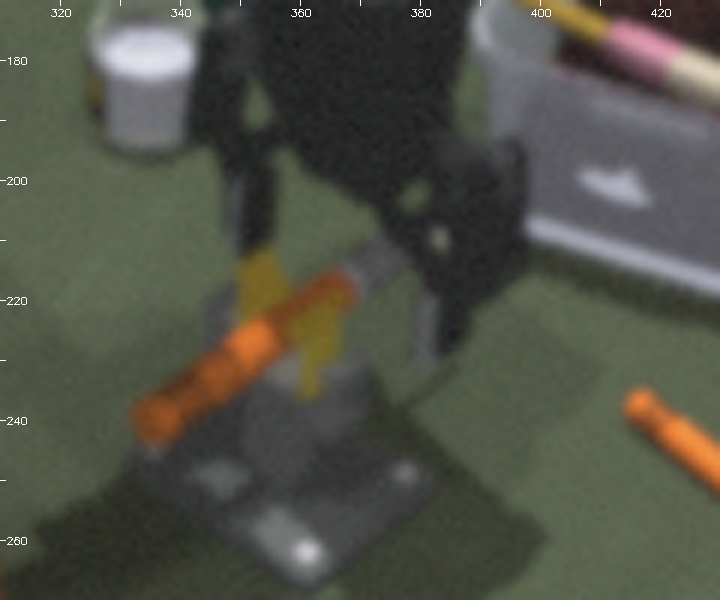

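The clip alone holds the knife level (tail ~(336,240), barely changed). I'll rise, half-turn the tool, and go over to the rear end.

carry_out(targets=[[[0,0,0,30,0,0,0],[0,0,0,60,0,0,0],[0,0,0,90,0,0,0],[0,0,0,100,0,0,-7],[0,-4,1,100,0,0,-14],[0,-8,2,100,0,0,-21],[0,-12,4,100,0,0,-28],[0,-20,6,100,0,0,-35],[0,-28,9,100,0,0,-42],[0,-36,12,100,0,0,-49],[0,-44,14,100,0,0,-56],[0,-50,16,100,0,0,-63],[0,-55,18,100,0,0,-70],[0,-59.4,18.8,100,0,0,-77],[0,-59.4,18.8,100,0,0,-84],[0,-59.4,18.8,100,0,0,-91],[0,-59.4,18.8,100,0,0,-98],[0,-59.4,18.8,100,0,0,-105],[0,-59.4,18.8,100,0,0,-112]]])

```text
time_s: 10.12
position: [0.4709, -0.1489, 0.1871]
tool_rot: [[-0.639, 0.001, 0.769], [-0.769, -0.001, -0.639], [0.0, -1.0, 0.001]]
ft_force: [-0.1, 0.4, -0.4]
grip_width: 0.0855
```

carry_out(targets=[[[0,0,0,0,0,0,-7],[0,0,0,0,0,0,-14],[0,0,0,0,0,0,-21],[0,0,0,0,0,0,-28],[0,0,0,0,0,0,-35],[0,0,0,0,0,0,-42],[0,0,0,0,0,0,-49],[0,0,0,0,0,0,-56],[0,0,0,0,0,0,-63],[0,0,0,0,0,0,-68],[0,0,0,0,0,0,-68],[0,0,0,0,0,0,-68]]])

```text
time_s: 11.12
position: [0.4709, -0.1489, 0.1871]
tool_rot: [[-0.955, -0.0, -0.296], [0.296, -0.001, -0.955], [-0.0, -1.0, 0.001]]
ft_force: [-0.4, -0.3, 0.9]
grip_width: 0.0855
```

```bash
python3 - <<'E'
from h import *
s=env.observe(); R=Rdown(CA+180);print(s["q"].round(1),s["ft_force"],mv(tcp(clipP(-31,85),R),R,s["position"],s["tool_rot"]))
a=get_image("scene");b=get_image("top")
crop(a,290,150,430,270,5,"pics/s9.png"); crop(b,310,150,430,250,6,"pics/t9.png")
E
```

```text
[-31.3  19.8  89.4  -0.1  70.8  76. ] [-0.43781894 -0.25599331  0.91530087] (array([ -0. ,  -0. , -99.1]), array([ 0.06, -0.02, -0.09]))
```

View pics/s9.png

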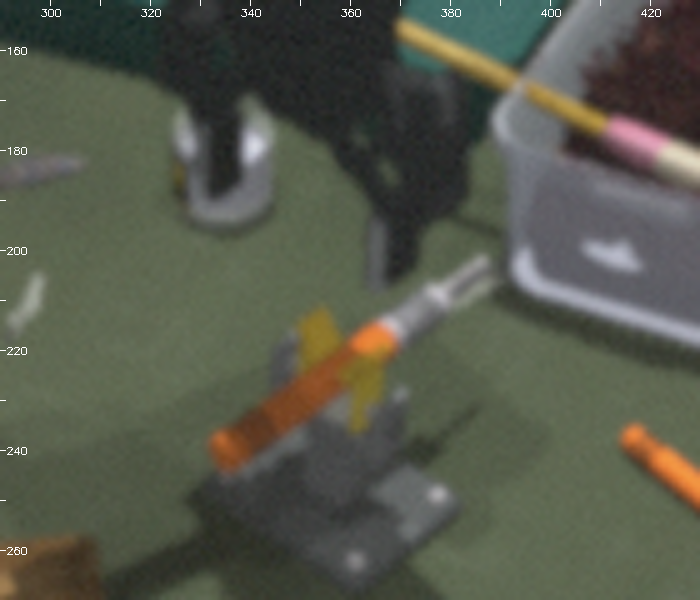

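View pics/t9.png

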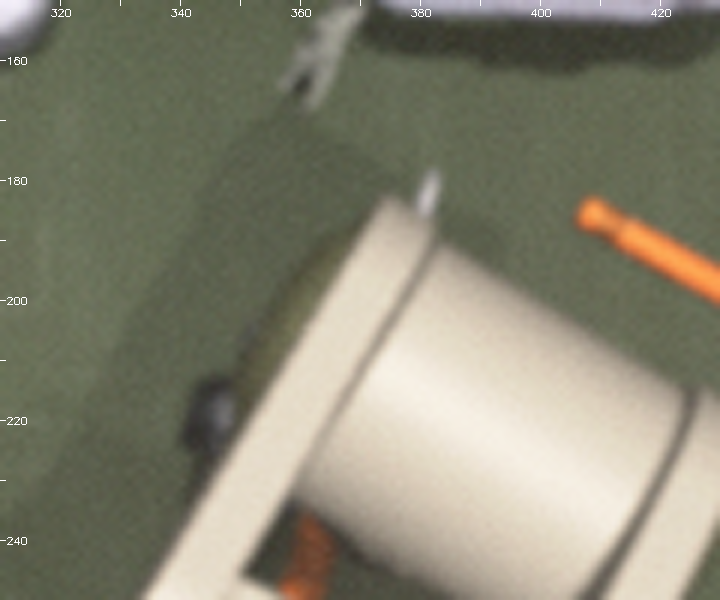

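The knife sits level in the clip by itself (tail ~(335,240), tip ~(388,202) in scene). I'll descend on the rear and grip.

carry_out(targets=[[[0,0,0,-30,0,0,0],[0,0,0,-60,0,0,0],[0,0,0,-80,0,0,0],[0,0,0,-92,0,0,0],[0,0,0,-99,0,0,0],[0,0,0,-99,0,0,0],[1,0,0,-99,0,0,0],[1,0,0,-99,0,0,0],[1,0,0,-99,0,0,0],[1,0,0,-99,0,0,0],[1,0,0,-99,0,0,0],[1,0,0,-99,0,0,0],[1,0,0,-99,0,0,0],[1,0,0,-99,0,0,0],[1,0,0,-99,0,0,0]]], squeeze=120)

```text
time_s: 12.47
position: [0.471, -0.149, 0.0886]
tool_rot: [[-0.954, 0.0, -0.299], [0.299, -0.001, -0.954], [-0.001, -1.0, 0.001]]
ft_force: [-1.5, 0.4, 5.7]
grip_width: 0.0145
```

```bash
python3 - <<'E'
from h import *
s=env.observe(); print(s["ft_force"],s["wrist_torque"],s["position"],s["grip_width"])
a=get_image("scene")
crop(a,310,170,430,270,6,"pics/s10.png")
E
```

```text
[-1.48012466  0.36767283  5.65751155] [0.0839437  0.18442033 0.01936073] [ 0.47101059 -0.14900476  0.08855501] 0.014527183831418614
```

View pics/s10.png

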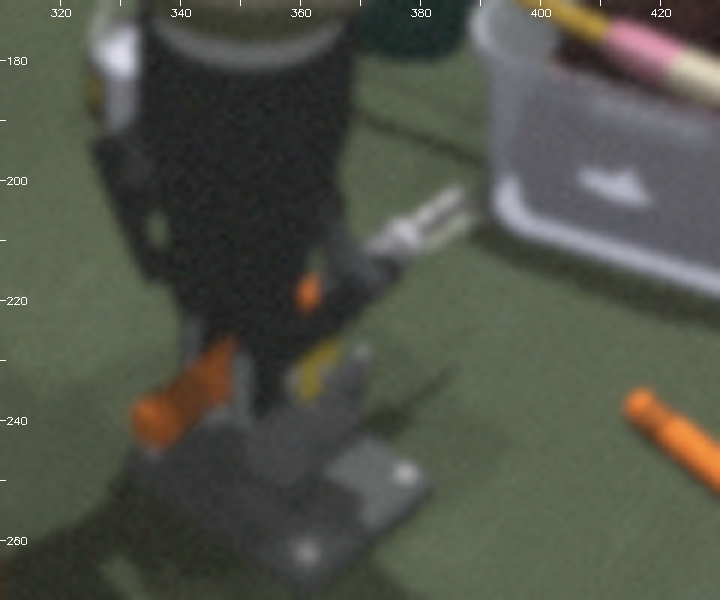

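Gripped near the rear, with the tail at ~(336,240). Now I'll pull straight up.

carry_out(targets=[[[1,0,0,3,0,0,0],[1,0,0,6,0,0,0],[1,0,0,10,0,0,0],[1,0,0,15,0,0,0],[1,0,0,22,0,0,0],[1,0,0,30,0,0,0],[1,0,0,45,0,0,0],[1,0,0,65,0,0,0],[1,0,0,90,0,0,0],[1,0,0,110,0,0,0],[1,0,0,120,0,0,0],[1,0,0,120,0,0,0]]])

```text
time_s: 13.52
position: [0.4718, -0.1495, 0.2114]
tool_rot: [[-0.954, 0.005, -0.299], [0.299, -0.004, -0.954], [-0.006, -1.0, 0.003]]
ft_force: [0.3, 0.3, -0.7]
grip_width: 0.0144
```

```bash
python3 - <<'E'
from h import *
s=env.observe(); print(s["ft_force"],s["q"].round(1),s["position"],s["grip_width"])
a=get_image("scene");p=s["position"];R=s["tool_rot"]
for L in(44,42,0,-35,-66,-106,-146):print(L,proj(a,p+R@np.array([L/1000,.003,0])))
crop(a,290,110,430,230,5,"pics/s11.png")
T=R40;print(mv(tcp(slv(146+105,4),T),T,p,R), tcp(slv(251,4),T))
E
```

```text
[ 0.34022482  0.34658518 -0.74377265] [-31.3  18.3  87.2  -0.1  74.1  76.1] [ 0.47181921 -0.14947875  0.21136915] 0.01444012196041183
44 [337.14853551 194.47568733]
42 [337.83600847 194.04278746]
0 [351.83819078 185.2256509 ]
-35 [362.90614342 178.25619088]
-66 [372.28551538 172.35002557]
-106 [383.83962092 165.07443637]
-146 [394.81858328 158.16101329]
(array([ 60.3, 180.7, -14.7]), array([-27.81,  37.59, 103.02])) [0.53212177 0.03124179 0.19670257]
```

View pics/s11.png

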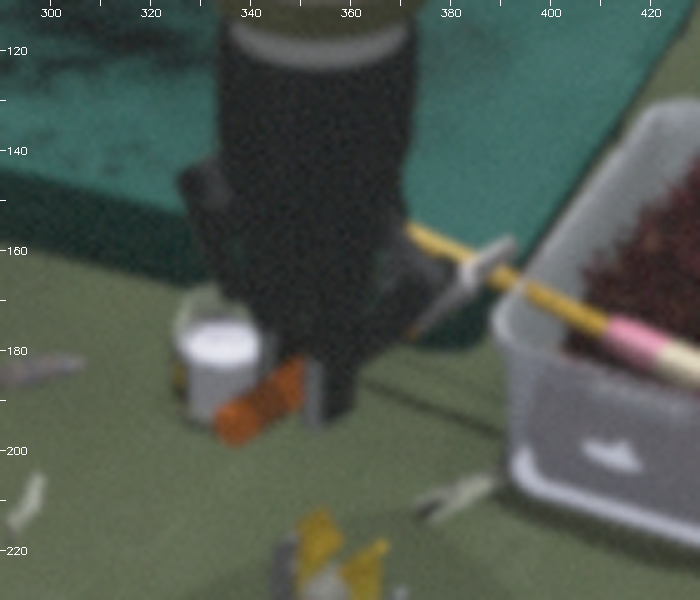

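The knife is out of the clip, held level (tail ~(336,195), tip ~(393,158), as predicted). Next I'll swing it round to line up with the sleeve, tip well clear of the mouth.

carry_out(targets=[[[1,0,0,20,0,0,0],[1,3,8,40,-1.5,2.1,5.7],[1,7,17,50,-3.1,4.2,11.4],[1,10,25,50,-4.6,6.3,17.2],[1,13,34,50,-6.2,8.4,22.9],[1,17,43,50,-7.7,10.4,28.6],[1,20,51,50,-9.3,12.5,34.3],[1,24,60,50,-10.8,14.6,40.1],[1,27,68,50,-12.4,16.7,45.8],[1,30,77,50,-13.9,18.8,51.5],[1,34,86,50,-15.5,20.9,57.2],[1,37,94,50,-17,23,63],[1,40,103,50,-18.5,25.1,68.7],[1,44,111,50,-20.1,27.1,74.4],[1,47,120,50,-21.6,29.2,80.1],[1,51,130,50,-23.2,31.3,85.9],[1,54,140,50,-24.7,33.4,91.6],[1,58,148,45,-26.3,35.5,97.3],[1,60.7,153.9,35,-27.81,37.59,103.02],[1,60.7,153.9,25,-27.81,37.59,103.02]]])

```text
time_s: 15.23
position: [0.5312, 0.0063, 0.2316]
tool_rot: [[0.017, 0.009, 1.0], [-0.762, -0.648, 0.019], [0.648, -0.762, -0.004]]
ft_force: [-0.9, -0.0, -1.0]
grip_width: 0.0149
```

carry_out(targets=[[[1,0,0,-10,0,0,0],[1,0,0,-17,0,0,0],[1,0,0,-17,0,0,0],[1,0,0,-17,0,0,0],[1,0,0,-17,0,0,0]]])

```text
time_s: 15.65
position: [0.5319, 0.0045, 0.2165]
tool_rot: [[0.009, 0.007, 1.0], [-0.762, -0.647, 0.011], [0.647, -0.762, -0.0]]
ft_force: [0.7, 0.6, -0.5]
grip_width: 0.015
```

```bash
python3 - <<'E'
from h import *
s=env.observe(); p=s["position"];R=s["tool_rot"]
print(s["ft_force"],s["q"].round(1),s["grip_width"],mv(tcp(slv(286,4),R40),R40,p,R))
a=get_image("scene");b=get_image("top")
for L in(44,-35,-106,-146):print(L,proj(a,p+R@np.array([L/1000,.003,0])),proj(b,p+R@np.array([L/1000,.003,0])))
crop(a,210,90,350,210,5,"pics/s12.png");crop(b,200,150,330,250,6,"pics/t12.png")
E
```

```text
[ 0.69977109  0.58617823 -0.48945019] [  4.2  26.9  82.4 -41.4  77.7  15.3] 0.014950694699536462 (array([ 0.6, -0. ,  2.7]), array([ 0.35, -0.  ,  0.16]))
44 [314.64656739 144.72766039] [319.20109507 199.30440335]
-35 [292.41364074 158.32096348] [292.23721617 201.98222888]
-106 [274.4706306  169.29139391] [270.31827643 204.15903351]
-146 [265.10482666 175.01768509] [258.82063615 205.30088238]
```

View pics/s12.png

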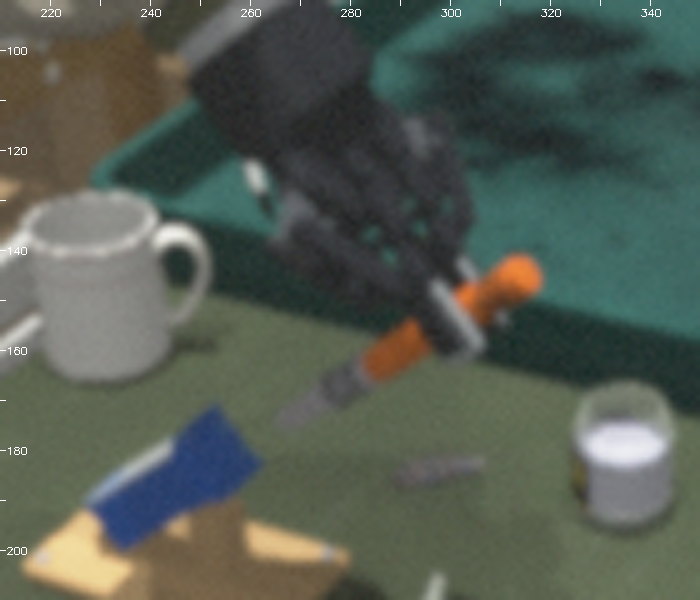

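View pics/t12.png

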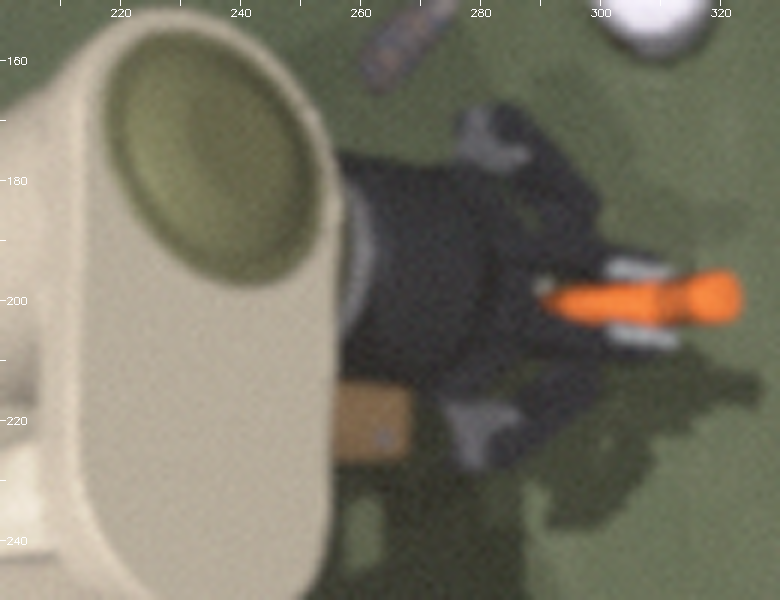

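The knife is aligned with the sleeve, tip ~(266,175) in scene as predicted, and not tilted in the grip. I'll start inserting, about 2–3 mm above the floor line.

carry_out(targets=[[[1,0.5,7.7,-4.9,0.35,0,0.16],[1,0.4,15.3,-11.4,0.35,0,0.16],[1,0.2,23,-17.8,0.35,0,0.16],[1,0.1,30.6,-24.2,0.35,0,0.16],[1,0,38.3,-30.6,0.35,0,0.16],[1,-0.1,46,-37.1,0.35,0,0.16],[1,-0.2,53.6,-43.5,0.35,0,0.16],[1,-0.4,61.3,-49.9,0.35,0,0.16],[1,-0.4,61.3,-49.9,0.35,0,0.16],[1,-0.4,61.3,-49.9,0.35,0,0.16]]])

```text
time_s: 16.58
position: [0.5312, 0.0666, 0.1659]
tool_rot: [[0.014, 0.009, 1.0], [-0.766, -0.643, 0.016], [0.643, -0.766, -0.002]]
ft_force: [0.7, 0.3, -0.6]
grip_width: 0.0147
```

```bash
python3 - <<'E'
from h import *
s=env.observe(); p=s["position"];R=s["tool_rot"]
e=(p-tcp(O,R))*1000
print(s["ft_force"],s["wrist_torque"],"s",e@d_,"h",e@n_,"x",e@R40[:,2],mv(p,R40,p,R)[1])
a=get_image("scene");b=get_image("top")
crop(a,210,90,350,210,5,"pics/s13.png");crop(b,200,150,330,250,6,"pics/t13.png")
E
```

```text
[ 0.67144083  0.25160389 -0.56166005] [ 0.32603455 -0.0123337   0.0544226 ] s 204.06549337586287 h 3.1361393518578584 x -0.38728927759916604 [ 0.02 -0.11 -0.14]
```

View pics/s13.png

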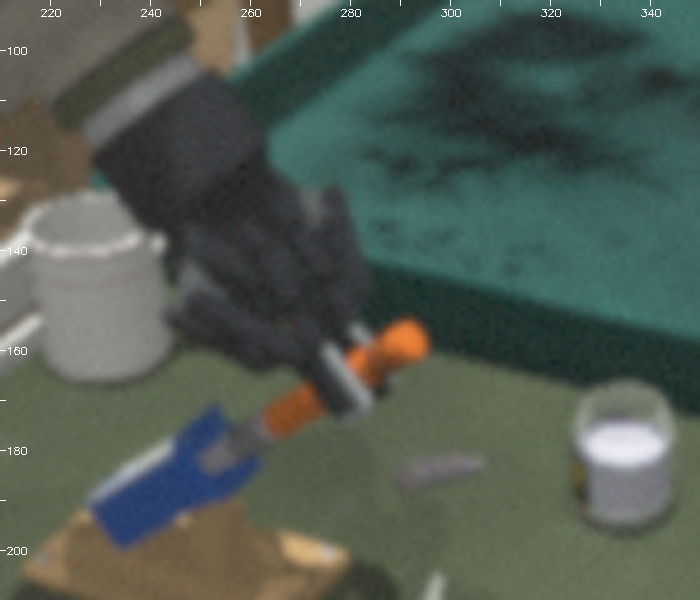

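View pics/t13.png

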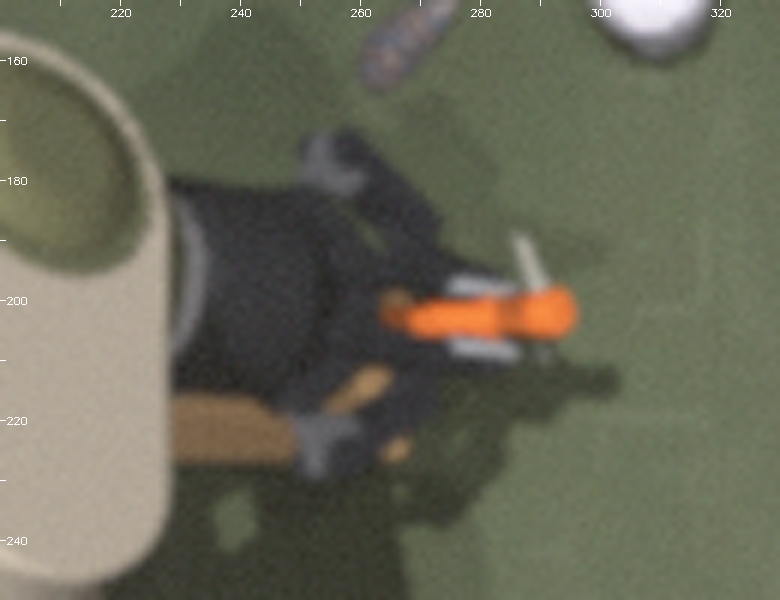

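carry_out(targets=[[[1,-0.1,7.7,-6.4,0,0,0],[1,-0.2,15.3,-12.9,0,0,0],[1,-0.3,23,-19.3,0,0,0],[1,-0.4,30.5,-26,0,0,0],[1,-0.5,37.7,-32.9,0,0,0],[1,-0.5,37.7,-32.9,0,0,0]]])

```text
time_s: 17.18
position: [0.5303, 0.1053, 0.1315]
tool_rot: [[0.015, 0.008, 1.0], [-0.766, -0.643, 0.017], [0.643, -0.766, -0.004]]
ft_force: [-0.4, -0.3, -0.7]
grip_width: 0.0146
```

```bash
python3 - <<'E'
from h import *
s=env.observe(); p=s["position"];R=s["tool_rot"]
e=(p-tcp(O,R))*1000
print(s["ft_force"],s["wrist_torque"],"s",e@d_,"h",e@n_,"x",e@R40[:,2],mv(p,R40,p,R)[1])
a=get_image("scene");b=get_image("top")
crop(a,210,110,310,210,6,"pics/s14.png")
print(proj(a,slv(190)),proj(a,slv(200)))
E
```

```text
[-0.40697543 -0.28378969 -0.7233236 ] [0.40343879 0.04066897 0.01568598] s 152.32477227047747 h 1.7158096233136932 x -0.83416542346986 [ 0.01 -0.21 -0.18]
[277.74993768 167.93160778] [280.23152867 166.44640632]
```

View pics/s14.png

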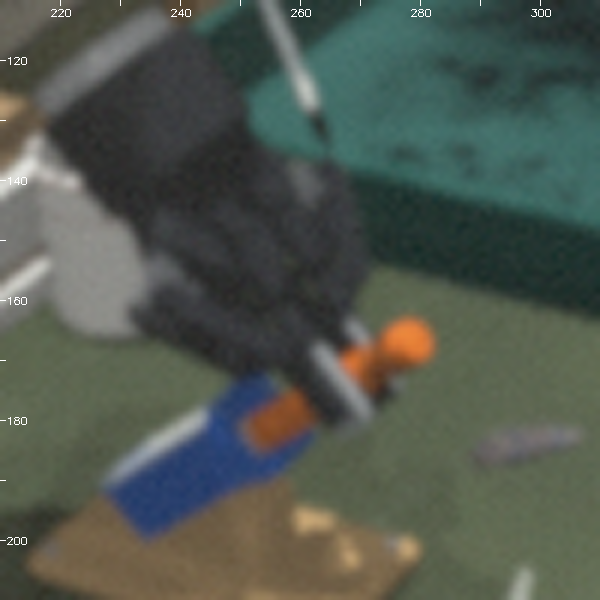

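The knife is well inside, with the tail ~(279,166.5) meaning about 6 mm still to go. I'll push gently to the stop.

carry_out(targets=[[[1,0,1.5,-1.3,0,0,0],[1,0,3.1,-2.6,0,0,0],[1,0,4.6,-3.9,0,0,0],[1,0,4.6,-3.9,0,0,0]]])

```text
time_s: 17.62
position: [0.5307, 0.1086, 0.1293]
tool_rot: [[0.013, 0.009, 1.0], [-0.766, -0.643, 0.016], [0.643, -0.766, -0.001]]
ft_force: [0.4, -0.0, 0.1]
grip_width: 0.0144
```

carry_out(targets=[[[1,0,0.8,-0.7,0,0,0],[1,0,1.5,-1.3,0,0,0],[1,0,1.5,-1.3,0,0,0]]])

```text
time_s: 17.87
position: [0.5307, 0.1101, 0.1281]
tool_rot: [[0.013, 0.009, 1.0], [-0.766, -0.643, 0.016], [0.643, -0.766, -0.001]]
ft_force: [-0.1, -0.7, -1.0]
grip_width: 0.0148
```

carry_out(targets=[[[1,0,0.8,-0.7,0,0,0],[1,0,1.5,-1.3,0,0,0],[1,0,1.5,-1.3,0,0,0]]])

```text
time_s: 18.12
position: [0.5307, 0.1117, 0.1267]
tool_rot: [[0.013, 0.009, 1.0], [-0.766, -0.643, 0.016], [0.643, -0.766, -0.001]]
ft_force: [0.1, -0.1, -0.7]
grip_width: 0.0146
```

carry_out(targets=[[[1,0,0.8,-0.7,0,0,0],[1,0,1.5,-1.3,0,0,0],[1,0,1.5,-1.3,0,0,0]]])

```text
time_s: 18.37
position: [0.5307, 0.1131, 0.1254]
tool_rot: [[0.013, 0.009, 1.0], [-0.766, -0.643, 0.016], [0.643, -0.766, -0.001]]
ft_force: [0.1, -0.0, -0.3]
grip_width: 0.0146
```

carry_out(targets=[[[1,0,0.8,-0.7,0,0,0],[1,0,1.5,-1.3,0,0,0],[1,0,1.5,-1.3,0,0,0]]])

```text
time_s: 18.62
position: [0.5308, 0.1139, 0.1248]
tool_rot: [[0.012, 0.009, 1.0], [-0.765, -0.644, 0.015], [0.644, -0.765, -0.001]]
ft_force: [-0.4, -5.2, 3.7]
grip_width: 0.0148
```

```bash
python3 - <<'E'
from h import *
s=env.observe(); p=s["position"];R=s["tool_rot"]
e=(p-tcp(O,R))*1000
print(s["ft_force"],s["wrist_torque"],"s",e@d_,"h",e@n_)
a=get_image("scene")
crop(a,230,140,300,200,9,"pics/s15.png",5)
print(proj(a,slv(190)),proj(a,slv(200)))
E
```

```text
[-0.3564727  -5.19119161  3.727922  ] [-0.60238026  0.10816989  0.00519726] s 141.42447986251642 h 2.077599074179108
[277.74993768 167.93160778] [280.23152867 166.44640632]
```

View pics/s15.png

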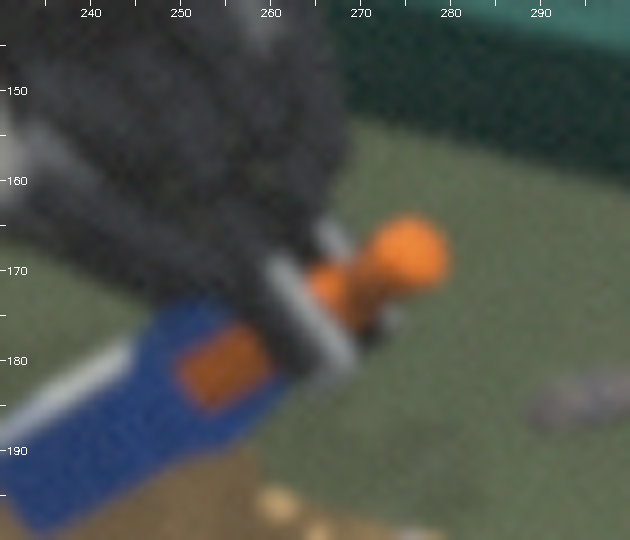

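The force rose to ~6 N along the axis, and the tail ~(277,168) matches the predicted 190 mm home point (278,168). It is home against the stop. I'll lower it slightly to the floor and release.

carry_out(targets=[[[1,0,-0.5,-0.6,0,0,0],[1,0,-1,-1.2,0,0,0],[1,0,-1,-1.2,0,0,0],[0.7,0,-1,-1.2,0,0,0],[0.3,0,-1,-1.2,0,0,0],[0,0,-1,-1.2,0,0,0],[0,0,-1,-1.2,0,0,0],[0,0,-1,-1.2,0,0,0],[0,0,-1,-1.2,0,0,0],[0,0,-1,-1.2,0,0,0],[0,0,-1,-1.2,0,0,0]]])

```text
time_s: 19.58
position: [0.5308, 0.1136, 0.123]
tool_rot: [[0.013, 0.009, 1.0], [-0.766, -0.643, 0.016], [0.643, -0.766, -0.001]]
ft_force: [-0.9, -0.6, -0.0]
grip_width: 0.0855
```

carry_out(targets=[[[0,0,6.4,7.7,0,0,0],[0,0,19,23,0,0,0],[0,0,32,38,0,0,0],[0,0,45,54,0,0,0],[0,0,58,69,0,0,0],[0,0,64,77,0,0,0],[0,0,64,110,0,0,0],[0,0,64,140,0,0,0],[0,0,64,140,0,0,0],[0,0,64,140,0,0,0]]])

```text
time_s: 20.42
position: [0.5309, 0.1777, 0.2644]
tool_rot: [[0.011, 0.011, 1.0], [-0.767, -0.642, 0.016], [0.642, -0.767, 0.002]]
ft_force: [-0.7, 0.9, -0.9]
grip_width: 0.0852
```

```bash
python3 - <<'E'
from h import *
s=env.observe(); print(s["ft_force"],s["position"],s["grip_width"])
a=get_image("scene");b=get_image("top")
cv2.imwrite("pics/s16f.png",a["img"][:,:,::-1])
crop(a,210,150,300,215,8,"pics/s16.png");crop(b,200,170,310,240,7,"pics/t16.png")
for q in(93,110,190):print(q,proj(a,slv(q)),proj(b,slv(q)))
E
```

```text
[-0.69776744  0.87717433 -0.9390999 ] [0.53087174 0.17771968 0.26438589] 0.08523957267713245
93 [255.3269394  181.35149438] [246.72724346 206.46133223]
110 [259.05332124 179.12130102] [251.31348243 205.99828189]
190 [277.74993768 167.93160778] [274.22686856 203.68482826]
```

View pics/s16.png

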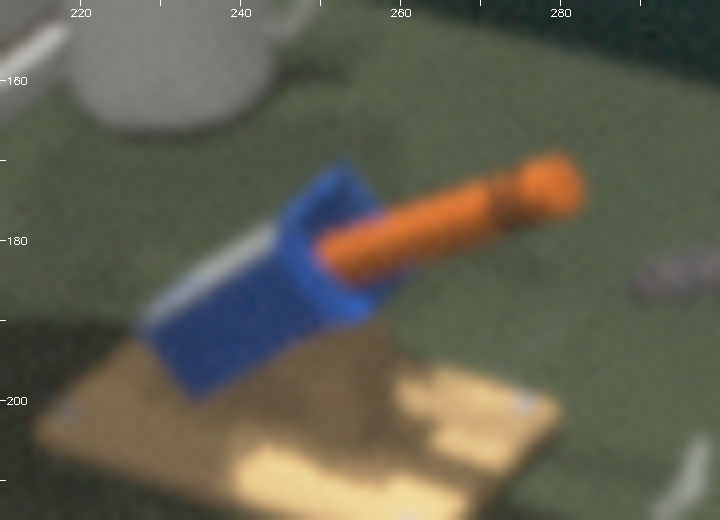

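View pics/t16.png

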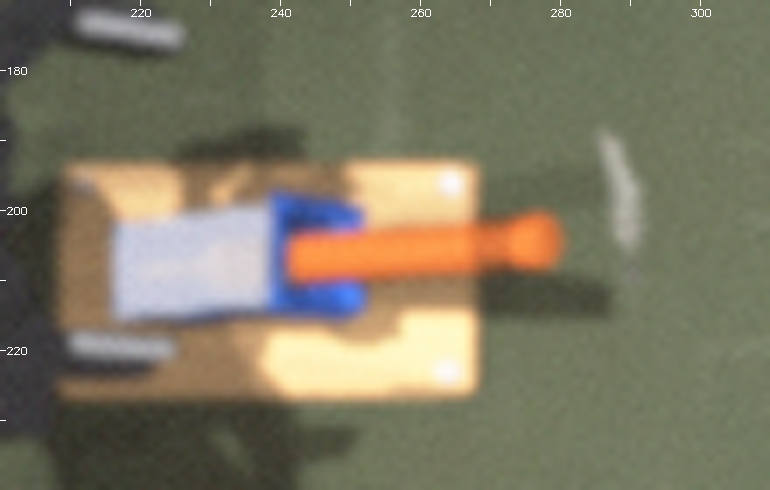

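View pics/s16f.png

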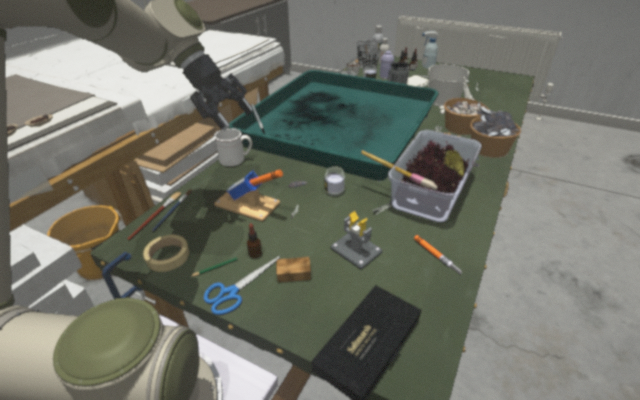

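After release the tail drooped: scene (280,173) against (278,168) before, so the knife tipped on the mouth edge as far as the roof allows, since its centre of gravity lies beyond the floor. I'll measure whether it is still at the stop.

```bash
python3 - <<'E'
from h import *
a=get_image("scene");b=get_image("top")
def ends(d,x0,y0,x1,y1):
    h=cv2.cvtColor(d["img"],cv2.COLOR_RGB2HSV); m=((h[...,0]<15)&(h[...,1]>140)&(h[...,2]>90)).astype(np.uint8)
    k=np.zeros_like(m);k[y0:y1,x0:x1]=1;m&=k
    ys,xs=np.nonzero(m); P=np.stack([xs,ys],1).astype(float);c=P.mean(0);v=np.linalg.svd(P-c)[2][0]
    v*=np.sign(v[0]);t=(P-c)@v; return c+v*t.min(),c+v*t.max()
ea=ends(a,245,160,290,192);eb=ends(b,238,195,285,215);print(ea,eb)
# tail: outline end incl. sphere edge
P,e=tri(a,ea[1],b,eb[1]);q=(P-O)*1000;print("tail",P,e,"s",q@d_,"h",q@n_,"x",q@R40[:,2])
# model: pivot at floor edge s=85; predicted end for tilt t with tip at s=0
for t in(0,5,7.4,9):
  for gap in(0,10):
    c,sn=np.cos(np.radians(t)),np.sin(np.radians(t))
    # axis passes h0 above pivot(85,-9) at distance 9
    A=np.array([85+9*sn,-9+9*c]); ax=np.array([c,-sn])
    L=(A[0]-gap)/c  # tip at s=gap
    E=A+ax*(190-L); print(t,gap,E.round(1),proj(a,slv(*E)),proj(b,slv(*E)))
E
```

```text
(array([250.99428392, 181.98300759]), array([281.86491782, 171.59843577])) (array([241.83411551, 206.76325757]), array([279.14802502, 203.99593015]))
tail [0.53185176 0.06246892 0.14443737] 0.0001328672330325058 s 193.48173761999328 h -12.964308096906915 x 0.16601449185720124
0 0 [190.   0.] [277.74993768 167.93160778] [274.22686856 203.68482826]
0 10 [200.   0.] [280.23152867 166.44640632] [277.2559903  203.37899251]
5 0 [189.3  -9.1] [279.80734911 170.98731154] [276.74864509 204.03644875]
5 10 [199.3 -10. ] [282.51252477 169.81226464] [280.03231772 203.7670361 ]
7.4 0 [188.4 -13.4] [280.64109724 172.49159267] [277.76377691 204.2151949 ]
7.4 10 [198.4 -14.7] [283.45191651 171.46627194] [281.16622713 203.96314441]
9 0 [187.7 -16.1] [281.13702571 173.50102509] [278.36545905 204.33714344]
9 10 [197.7 -17.7] [284.0178893  172.57604853] [281.84626759 204.0966441 ]
```

Corrected for the end-face rim, the tail lies on the "tip at the stop" prediction in both views (gap 0 ± 3 mm, droop ~8°). I'll check that it's at rest and the bystanders haven't moved, then hand in.

carry_out(targets=[[[0,0,30,20,0,0,0],[0,0,30,20,0,0,0],[0,0,30,20,0,0,0],[0,0,30,20,0,0,0],[0,0,30,20,0,0,0],[0,0,30,20,0,0,0]]])

```text
time_s: 21.12
position: [0.5307, 0.2069, 0.2824]
tool_rot: [[0.013, 0.008, 1.0], [-0.766, -0.643, 0.015], [0.643, -0.766, -0.002]]
ft_force: [0.7, 0.2, -0.3]
grip_width: 0.0854
```

```bash
python3 - <<'E'
from h import *
a=get_image("scene");b=get_image("top")
i0=cv2.imread("pics/scene0.png")[:,:,::-1].astype(int);i1=cv2.imread("pics/s16f.png")[:,:,::-1].astype(int);A=a["img"].astype(int)
def df(x,y,r):return np.abs(x[r[1]:r[3],r[0]:r[2]]-y[r[1]:r[3],r[0]:r[2]]).mean().round(1)
R={"jar":(322,163,350,198),"dropper":(244,222,264,260),"block":(272,254,316,284),"clip":(330,205,385,270)}
for n,r in R.items(): print(n,df(i0,A,r))
print("knife since release",df(i1,A,(245,165,288,190)))
s=env.observe();print(s["time_s"],s["ft_force"],s["grip_width"],s["qvel"].round(2))
print(env.close_job())
E
```

```text
jar 3.7
dropper 2.9
block 3.4
clip 3.4
knife since release 2.6
21.2167 [0.81585641 0.01069314 0.44448991] 0.08584688036810423 [ 0.19 -0.11 -0.27  0.02  0.08 -0.05]
the job is handed in; nothing more can be done
None
```

The knife is now blade first in the guard, released and at rest, and the job was handed in at 21.2 s of the 56 s allowed. I drew it out by its front end and pressed the middle of the handle level into the clip. The clip held it alone while I turned the gripper and took it by its rear end. I then slid it into the sleeve until about 6 N of contact showed it had reached the stop.

**Checks that agreed:**
- **At rest:** the knife looks unchanged since release, and the robot touches nothing.
- **Bystanders:** the jar, dropper bottle, block and clip match the first picture to within image noise.

**Checks that were less clean:**
- **Droop:** on release the tail dropped about 13 mm, so the knife now sits about 8° flatter than the sleeve. It most likely tipped over the mouth edge because its weight lies beyond the sleeve floor. Both views still put the blade tip at the stop, to about ±3 mm, and I did not push it again.
- **Grip width:** the gripper read about 15 mm on the 18 mm handle. I took this for soft pads or squeeze and did not look into it.

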